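# Load the emergency kit slide and click it home

### The job

A saline bottle has been left standing in the lane of the emergency kit slide: first lift it out and stand it upright in the empty maroon tray. Then set the white kit case down flat inside the sliding carriage, and after that push the loaded carriage along its lane towards the dock until its spring detent clicks and holds it fully home. Set things down rather than dropping them, do not knock the bottle over, and leave everything else on the counter where it is.

Things in the scene. Friction and masses are not known exactly. Their poses are not given: they have to be found in the camera images.
- slide: Fixed kit slide: 200 x 290 mm steel base plate, 12 mm thick. Origin: centre of its underside. The lane runs along its y between rails (inner faces x = -72 and 72 mm, tops 30 mm up). The grey dock head, 168 mm wide, 64 mm high, closes the +y end, its face at y = 116 mm; the brass detent roller is in a housing 52 mm high on the +x rail at y = 77 mm. The -y end is open
- carriage (a joint): How far the carriage has slid to the dock (slide's +y), m: 0 at the open end, 0.150 at the stop, fully home. The sprung roller resists from about 0.130 (about 8 N with friction) to 0.142, then snaps the carriage on to 0.150 and holds it; let go before that it is pushed back to about 0.12
- cradle (a point): Centre of the carriage's floor, 19 mm above the counter, on the lane's centre line; axes as the slide's. The carriage is an open steel cradle, inside 118 mm (x) by 78 mm (y), walls 5 mm thick, their tops 44 mm above the counter. It lies at slide y = -85 mm + joint value
- push_plate (a point): Middle of the top edge of the carriage's upright push plate, 105 mm above the counter, 48 mm behind (-y of) the cradle's centre. The plate is 80 mm wide (x), 8 mm thick (y) and stands free behind from 14 mm up; push on its rear (-y) face or pinch it
- bottle: The saline bottle in the lane: pale plastic, round, 58 mm diameter, straight sides up to 120 mm, then shoulder and grey cap to 145 mm; about 0.3 kg. Origin: centre of its underside, z up its axis. It stands on the slide's base plate between carriage and dock
- kit: The kit case: white box 104 mm (x) by 64 mm (y) by 45 mm high, with a white grip rib on top: 20 mm thick (x), 50 mm long (y), from 45 to 80 mm above the underside, centred. About 0.4 kg. Origin: centre of its underside. It fits the cradle with its x along the slide's x, either way round
- tray: Empty maroon tray, fixed to the counter, 170 mm (x) by 150 mm (y) outside, walls 5 mm thick and 45 mm high, inner floor 5 mm above the counter. Origin: centre of its underside. It and the kit case may each be on either side of the slide
- bottle2: A second bottle of the same make, beyond the slide, not in the lane. Leave it. Origin: centre of its underside
- vial: Small bottle 42 mm diameter, 100 mm high. Leave it. Origin: centre of its underside
- jar: Wide white jar 72 mm diameter, 85 mm high. Leave it. Origin: centre of its underside
- dish: Steel bowl 100 mm diameter, 45 mm high. Leave it. Origin: centre of its underside
- tape: Roll of tape lying flat, 76 mm outside, 22 mm high. Leave it. Origin: centre of its underside
- thermometer: White thermometer 22 x 120 x 16 mm lying flat. Leave it. Origin: centre of its underside
There are look-alikes about, which are no part of the job. What is shaped like the bottle but pink is not meant.

How it is judged:
By the outcome, as a careful person would: the job done as asked, in the order asked, and still so for the second after the job is handed in, with the robot touching nothing.
It also fails if it takes over 64 s, if anything falls off the work surface, if the arm or the gripper's body presses on something with over 40 N, if the wrist force passes 120 N, or if a joint passes its speed limit or range.

### The arm

A 7-joint arm with a two-finger parallel gripper is mounted at the origin on the work surface. World frame = base frame: x ahead of the robot, y to its left, z up, the work surface at z = 0. Lengths are in m, angles in degrees, forces in N, time in s.
With the tool pointing down it reaches from about 0.425 to 0.975 m from the base axis. Payload 16.7 kg.
Tool frame: the origin (TCP) lies midway between the tips of the shut fingers; the grasp point (between the pads) lies 19 mm behind it; z points along the fingers, y is the line along which they close (so a half turn about z gives the same grasp; the last joint's range is limited). The gripper opens to 85 mm and grips with 20 to 120 N. Pads are 22 mm wide; open, the fingers measure 114 mm over their backs; the gripper's body (76 mm by 85 mm) begins 54 mm behind the grasp point. The pads swing forward as they close: fully open they stand 13 mm farther back than shut.
Start: joints at [60.075, 24.414, 4.234, 92.017, -1.954, 63.644, -3.845], TCP at [0.246, -0.629, 0.231] pointing down, gripper open.
Joint ranges: [-163.25, 163.25], [-28.42, 122.38], [-70.27, 78.77], [12.13, 141.07], [-58.53, 238.53], [9.26, 117.41], [-156.51, 156.51]. Speed limits (degrees/s): [108.29, 108.29, 136.94, 136.94, 172.46, 172.46, 172.46].

### API

Orientations are given as a 3x3 rotation matrix whose columns are the frame's x, y, z axes.
In Python, from cell import env, solver, cams, ticket gives the robot as it stands. The module is installed in compiled form; this text tells all that it offers. Calls block until the motion is done:
- env.move_pose(position, orientation): joint-space move of the TCP to a pose.
- env.move_l(position, feed=0.15, orientation=None): straight line of the TCP; orientation=None keeps the orientation; feed is the mean speed in m/s.
- env.move_joints(angles): joint-space move.
- env.set_gripper(opening): opening from 0.0 (shut) to 1.0 (fully open); the grip force is fixed at half the most; returns when the fingers have stopped.
- env.dwell(seconds).
- solver.ik(position, orientation): joint angles nearest the present ones, or None.
- cams.grab_frame(name): name is "side" or "top" or "wrist"; returns (picture, depth): 400x640x3 uint8, red, green, blue; 400x640 float32, m along the optical axis (not along the pixel's ray), 0 where there is no reading.
- cams.camera_model(name): a dict with "fx", "fy", "cx", "cy" (pixels), "R" (3x3) and "t" (3): a world point X has camera coordinates R X + t; the wrist camera has in their place "T_tool_cam" (4x4, takes a point from camera to tool coordinates, whose origin is the TCP and whose axes are the flange's). Camera axes: x right, y down, z forward; pixel columns grow to the right and rows downward; lengths in m; the calibration is good to about 2 mm. A picture is of the moment at which its call begins: read the wrist's pose just before it. camera_model takes no time and is no camera call.
A pose or a line that the arm cannot do raises env.MotionError and nothing moves.
- ticket.close_job(): hands the job in; it is judged then, once.
Readings, each from a call of its own:
- env.current_t(): time.
- env.current_qpos(): joint angles.
- env.current_qd(): joint speeds.
- env.current_joint_torque(): joint torques, N m.
- env.current_ee_pos(): TCP position.
- env.current_eef_rot(): TCP orientation.
- env.current_ft_force(): force on the tool from outside, world axes, zero at the start.
- env.current_ft_torque(): the same for the moment, N m.
- env.current_gripper_width(): opening from 0.0 (shut) to 1.0 (fully open).
- env.current_grasp_force(): force on a finger pad.
Only numpy, scipy, OpenCV 4.12 (cv2) and the standard library are available. Lean on these libraries where they do the work, as an engineer would, in place of code of your own. Each camera call takes 0.05 s, during which the arm holds its last target. There are 200 camera calls.

## Working session

There is one attempt and no reset: what is moved stays moved. The work goes in short steps, each a Python script; the robot and the scene stay as the last script left them, time stands still between calls to the robot, and variables do not carry over. Pictures are saved under pics/ and viewed, at most 12 in all, crops included, and the job is handed in when it is done.

```bash
mkdir -p pics
python3 - <<'E'
from cell import env,solver,cams,ticket
import cv2,numpy as np
for n in("top","side"):
    p,d=cams.grab_frame(n); cv2.imwrite(f"pics/{n}0.png",p[:,:,::-1]); np.savez(f"{n}0.npz",p=p,d=d)
    m=cams.camera_model(n); print(n,{k:np.round(v,4).tolist() for k,v in m.items()}, (d>0).mean())
print(np.round(cams.camera_model("wrist")["T_tool_cam"],4).tolist(), cams.camera_model("wrist")["fx"],env.current_t(),env.current_eef_rot())
E
```

```text
top {'fx': 516.3097, 'fy': 516.3097, 'cx': 316.6459, 'cy': 197.7168, 'R': [[0.0228, -0.9997, 0.0104], [-0.997, -0.0235, -0.0736], [0.0738, -0.0086, -0.9972]], 't': [-0.0209, 0.5563, 1.7011]} 0.99592578125
side {'fx': 433.4818, 'fy': 433.4818, 'cx': 322.5861, 'cy': 191.7917, 'R': [[-0.8863, -0.4628, 0.0167], [-0.3321, 0.6101, -0.7194], [0.3227, -0.6431, -0.6944]], 't': [0.4705, 0.2348, 1.1909]} 0.9961796875
[[-0.0005, -0.9593, -0.2823, 0.0713], [1.0, -0.0002, -0.0013, 0.0003], [0.0012, -0.2823, 0.9593, -0.1435], [0.0, 0.0, 0.0, 1.0]] 289.70812405988545 0.1 [[ 9.31308510e-01  3.64230992e-01 -4.92998199e-04]
 [ 3.64231320e-01 -9.31307884e-01  1.08229265e-03]
 [-6.49285835e-05 -1.18751374e-03 -9.99999293e-01]]
```

View pics/top0.png

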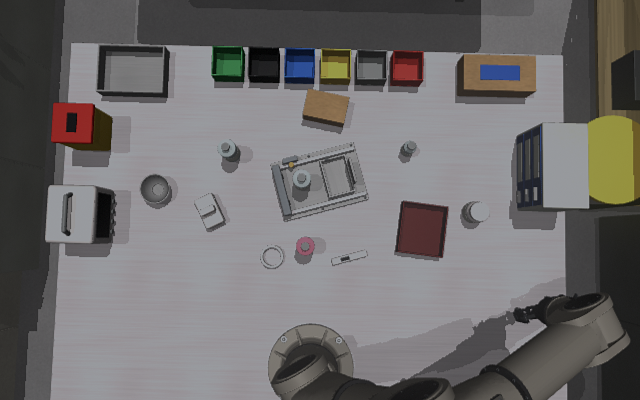

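View pics/side0.png

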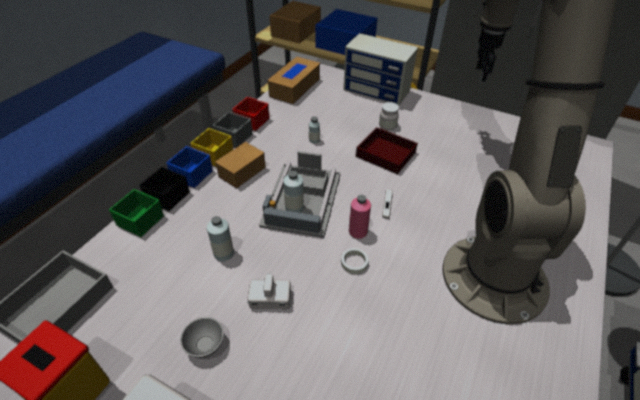

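The top view shows the slide at (320,182) with the dock on its left (280,190). The bottle in the lane is at (302,180), the carriage at (340,175), the kit at (209,211), the tray at (422,230), the pink decoy at (305,246) and bottle2 at (228,150). The side view agrees.

```bash
cat > h.py <<'E'
from cell import env,solver,cams,ticket
import cv2,numpy as np
def cloud(n,f=None):
    if n=="wrist":
        p0=np.array(env.current_ee_pos());R0=np.array(env.current_eef_rot())
    p,d=f or cams.grab_frame(n); m=cams.camera_model(n)
    v,u=np.mgrid[:400,:640]
    c=np.stack([(u-m["cx"])/m["fx"]*d,(v-m["cy"])/m["fy"]*d,d],-1).astype(float)
    if n=="wrist":
        T=np.array(m["T_tool_cam"]); w=(c@T[:3,:3].T+T[:3,3])@R0.T+p0
    else: w=(c-np.array(m["t"]))@np.array(m["R"])
    w[d<=0]=np.nan
    return p,w
def rect(P):
    (c,s,a)=cv2.minAreaRect(P[:,:2].astype(np.float32)*1000); return np.round(c,1),np.round(s,1),round(a,1)
E
python3 - <<'E'
from h import *
for n in("top","side"):
    z=np.load(n+"0.npz"); p,w=cloud(n,(z["p"],z["d"]))
    tbl=w[(abs(w[...,0]-.55)<.35)&(abs(w[...,1])<.4)]; print(n,"table z",np.round(np.nanpercentile(tbl[:,2],[20,40,60]),4))
    def box(x0,x1,y0,y1,z0,z1): 
        return w[(w[...,0]>x0)&(w[...,0]<x1)&(w[...,1]>y0)&(w[...,1]<y1)&(w[...,2]>z0)&(w[...,2]<z1)]
    if n=="top":
        for nm,(u,v) in dict(slide=(320,182),bottle=(302,180),kit=(209,211),tray=(422,230),plate=(352,170),dock=(280,190),b2=(228,150),pink=(305,246),vial=(409,149),jar=(475,212),therm=(349,258),tape=(272,257),dish=(156,189)).items(): print(nm,np.round(w[v,u],3))
    for nm,b in dict(kit=(.4,.62,.2,.42,.02,.12),rib=(.4,.62,.2,.42,.055,.12),tray=(.3,.6,-.45,-.2,.02,.07),slide=(.45,.75,-.2,.17,.007,.2),tall=(.45,.75,-.2,.17,.12,.2),high=(.45,.75,-.2,.17,.09,.115),dock=(.45,.75,0,.17,.058,.075)).items():
        P=box(*b)
        if len(P)>5: print(nm,len(P),*rect(P),np.round(np.percentile(P[:,2],[5,50,95]),3))
z=np.load("top0.npz");cv2.imwrite("pics/c1.png",cv2.resize(z["p"][120:240,190:460,::-1],None,fx=2.95,fy=2.95,interpolation=cv2.INTER_CUBIC))
E
```

```text
top table z [-0.003  -0.0002  0.0026]
slide [ 0.611 -0.018  0.012]
bottle [0.601 0.04  0.148]
kit [0.502 0.338 0.072]
tray [ 0.458 -0.366 -0.001]
plate [ 0.641 -0.118  0.107]
dock [0.576 0.112 0.06 ]
b2 [0.692 0.274 0.132]
pink [0.398 0.025 0.149]
vial [ 0.716 -0.301  0.093]
jar [ 0.518 -0.515  0.091]
therm [ 0.359 -0.12   0.011]
tape [ 0.356  0.137 -0.005]
dish [0.575 0.533 0.003]
kit 653 [505.1 345.7] [104.   68.6] 25.6 [0.035 0.045 0.08 ]
rib 112 [496.  353.3] [54.3 69.8] 71.8 [0.059 0.078 0.084]
tray 461 [ 461.6 -357.4] [152.4 170.1] 83.7 [0.024 0.042 0.051]
slide 4998 [599.8 -15.8] [298.7 365.8] 0.0 [0.008 0.018 0.128]
tall 265 [609.7  41.8] [57.2 53.3] 1.4 [0.128 0.138 0.158]
high 89 [630.2 -28.7] [ 76.7 197.8] 8.5 [0.092 0.103 0.111]
dock 388 [595.7  70.8] [179.4 109.8] 16.3 [0.059 0.064 0.071]
side table z [-0.0007  0.0007  0.0021]
kit 1121 [504.2 348.2] [105.5  67.6] 25.9 [0.027 0.045 0.08 ]
rib 188 [503.7 349.2] [20.8 48.1] 26.4 [0.059 0.079 0.082]
tray 778 [ 460.5 -356.4] [159.2 174.1] 83.0 [0.021 0.036 0.047]
slide 4507 [586.  -21.6] [258.5 295.4] 16.2 [0.01  0.032 0.13 ]
tall 280 [607.   46.8] [57.4 50.6] 40.0 [0.124 0.137 0.158]
high 239 [615.5 -27.6] [ 80.  204.1] 17.5 [0.091 0.101 0.112]
dock 504 [586.2  78.3] [166.6  98.2] 16.0 [0.059 0.064 0.07 ]
```

View pics/c1.png

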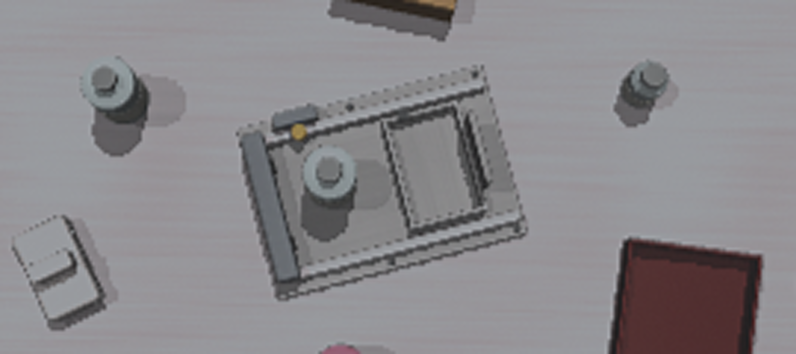

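```bash
cat >> h.py <<'E'
def ori(yaw):  # tool x at yaw, z down
    c,s=np.cos(np.radians(yaw)),np.sin(np.radians(yaw)); return np.array([[c,s,0],[s,-c,0],[0,0,-1.]])
def st(): print("t",round(env.current_t(),2),np.round(env.current_ee_pos(),4),"w",round(env.current_gripper_width(),3),"gf",np.round(env.current_grasp_force(),1),"ft",np.round(env.current_ft_force(),1))
E
python3 - <<'E'
from h import *
env.move_pose([.605,.03,.38],ori(16)); st()
p,w=cloud("wrist"); np.savez("w1.npz",p=p,w=w); cv2.imwrite("pics/w1.png",p[:,:,::-1])
a=np.radians(16.1);S=w[...,:2]@np.array([[np.cos(a),-np.sin(a)],[np.sin(a),np.cos(a)]])  # slide-axis coords
np.set_printoptions(suppress=True)
for nm,z0,z1 in(("cap",.15,.165),("should",.125,.15),("plate",.095,.112),("dock",.058,.070),("walls",.040,.050)):
    m=(w[...,2]>z0)&(w[...,2]<z1)&(abs(w[...,0]-.6)<.15)&(abs(w[...,1]+.02)<.2)
    n,l,s,_=cv2.connectedComponentsWithStats(m.astype(np.uint8))
    for i in range(1,n):
        if s[i,4]>60: print(nm,s[i],*rect(w[l==i]),"slidexy",np.round(np.percentile(S[l==i],[1,99],axis=0)*1000,1).tolist(),np.round(np.median(w[l==i][:,2]),4))
E
```

```text
t 2.8 [0.6051 0.0291 0.3798] w 1.002 gf 0.0 ft [-0.  -0.2  0. ]
cap [302 154  20  20 324] [608.5  42.7] [24.7 24.3] 15.8 slidexy [[584.3, -139.9], [608.5, -115.7]] 0.1579
should [ 292  139   42   42 1062] [609.1  42.3] [56.1 56.1] 15.5 slidexy [[569.7, -154.8], [623.8, -100.8]] 0.1368
plate [419 137  12  55 413] [ 642.8 -118.3] [79.8  8.6] 16.1 slidexy [[545.9, -295.7], [624.3, -287.8]] 0.105
dock [ 257  106   22  105 1704] [577.  109.7] [166.9  26.6] 16.1 slidexy [[503.8, -67.6], [665.4, -42.2]] 0.0648
dock [412 135   9  50 122] [ 642.1 -114.8] [79.2  5.1] 13.0 slidexy [[546.8, -291.3], [624.5, -287.6]] 0.0641
walls [295 107  11  12 100] [662.3  79.9] [16.6 16. ] 15.9 slidexy [[651.6, -114.8], [666.8, -98.9]] 0.048
walls [356 115  61  81 926] [633.  -73.6] [132.9  93.1] 15.8 slidexy [[521.6, -288.6], [652.8, -200.1]] 0.0448
```

View pics/w1.png

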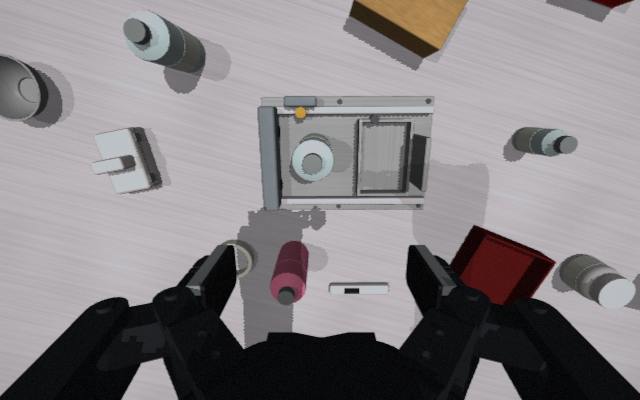

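The wrist view shows the bottle cap at (312,162), with clear space around it, and the dock at (268,160). The cradle is at (384,157) with the push plate at (420,160). The heights all match: cap 0.158, dock 0.065, plate 0.105, walls 0.045. The plate-to-dock gap puts the carriage joint at about 0.025. Next I grasp the bottle.

Run:
```python
from h import *
O=ori(16.1)
b=[.6085,.043]
env.move_pose([*b,.24],O); env.move_l([*b,.090],.12); st()
env.set_gripper(0.3); st()
if env.current_gripper_width()>.5:
    env.move_l([*b,.13],.06); st()
    env.move_l([*b,.27],.2); st()
    env.move_pose([.461,-.357,.27],ori(16.1)); st()
    p,w=cloud("wrist"); np.savez("w2.npz",p=p,w=w); cv2.imwrite("pics/w2.png",p[:,:,::-1])
```

```text
t 4.87 [0.609  0.0431 0.0907] w 0.999 gf 0.0 ft [-0.3  0.6  0.7]
t 5.24 [0.6089 0.0429 0.0907] w 0.664 gf 62.9 ft [-0.4 -0.9  5.9]
t 6.06 [0.6083 0.0429 0.1298] w 0.668 gf 64.4 ft [ 0.  -0.5 -3.4]
t 6.91 [0.6079 0.0428 0.2687] w 0.664 gf 64.5 ft [-0.2  0.  -4.4]
t 8.48 [ 0.462  -0.3558  0.2699] w 0.669 gf 64.5 ft [-0.  -0.1 -3.2]
```

View pics/w2.png

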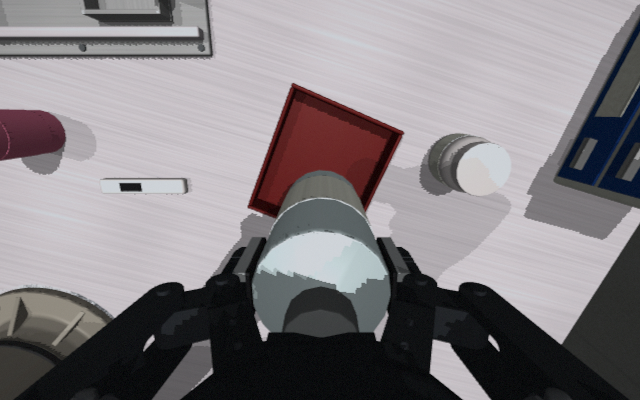

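The bottle is held upright over the tray, whose walls run (295,85)–(402,132) and down to (250,208). I lower it next.

Run:
```python
from h import *
b=[.461,-.357]
env.move_l([*b,.11],.15)
env.move_l([*b,.087],.04);st()
z=.087
while env.current_ft_force()[2]<0.5 and z>.081:
    z-=.0015; env.move_l([*b,z],.02)
st()
env.set_gripper(1.0); st()
env.move_l([*b,.13],.06); env.move_l([*b,.25],.25); st()
# hover over kit
env.move_pose([.5045,.348,.30],ori(25.7-90)); st()
p,w=cloud("wrist"); np.savez("w3.npz",p=p,w=w); cv2.imwrite("pics/w3.png",p[:,:,::-1])
for nm,z0,z1 in(("rib",.072,.09),("kit",.038,.052)):
    m=(w[...,2]>z0)&(w[...,2]<z1)&(abs(w[...,0]-.505)<.09)&(abs(w[...,1]-.348)<.09)
    P=w[m]; print(nm,len(P),*rect(P),np.median(P[:,2])) if len(P) else print("none")
p,w=cloud("top"); cv2.imwrite("pics/t3.png",cv2.resize(p[130:280,190:500,::-1],None,fx=2.5,fy=2.5))
m=(w[...,2]>.10)&(w[...,2]<.2)&(abs(w[...,0]-.461)<.08)&(abs(w[...,1]+.357)<.08); print("bottle",*rect(w[m]),np.percentile(w[m][:,2],98))
```

```text
t 10.47 [ 0.4611 -0.357   0.087 ] w 0.664 gf 64.5 ft [ 0.8  0.7 -3.2]
t 11.22 [ 0.4614 -0.3571  0.0836] w 0.67 gf 65.8 ft [-4.7  2.8 14.9]
t 11.62 [ 0.4611 -0.357   0.0825] w 1.001 gf 0.0 ft [ 0.2 -0.4  0.4]
t 13.2 [ 0.4608 -0.3569  0.2499] w 1.003 gf 0.0 ft [ 0.3 -0.4 -0.2]
t 16.17 [0.5048 0.3475 0.2999] w 0.999 gf 0.0 ft [ 0.5 -0.   0.4]
rib 602 [504.4 345.9] [19.5 49.4] 25.8 0.08062031150748934
kit 2763 [504.3 346.6] [103.8  67.3] 26.9 0.04580805562812823
bottle [ 462.7 -355.5] [56.  55.3] 16.3 0.1543434791426652
```

View pics/t3.png

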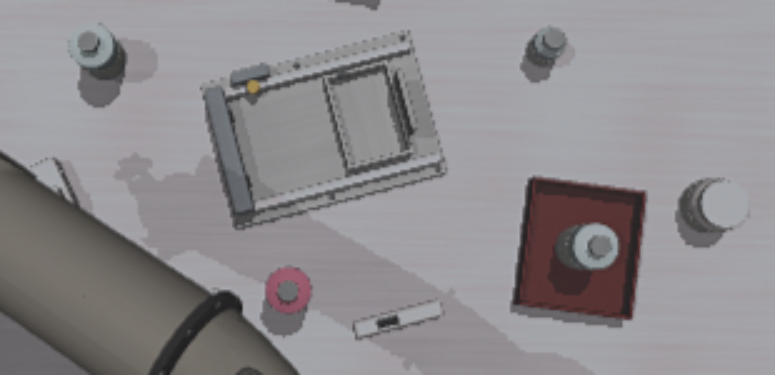

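View pics/w3.png

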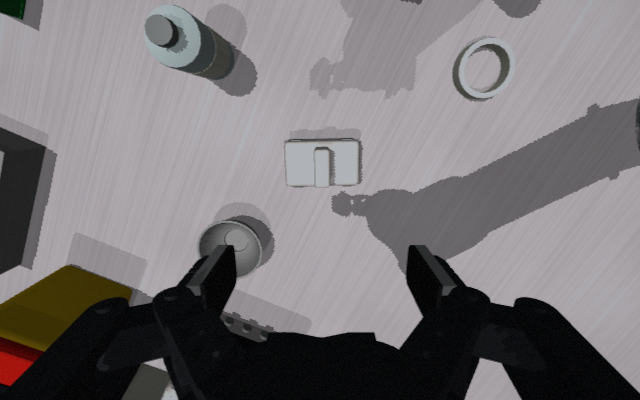

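The top crop shows the bottle standing in the tray at (598,246), and the decoys are unmoved. The wrist view shows the kit at (322,162), with the rib along tool x as planned. I pick the kit next.

Run:
```python
from h import *
k=[.5045,.3467]
env.move_pose([*k,.16],ori(25.9-90)); env.move_l([*k,.051],.12); st()
env.set_gripper(0.0); st()
if env.current_gripper_width()>.1:
    env.move_l([*k,.08],.06); st()
    env.move_l([*k,.27],.25)
    c=[.6295,-.0722]
    env.move_pose([*c,.27],ori(16.1-90)); st()
    p,w=cloud("wrist"); np.savez("w4.npz",p=p,w=w); cv2.imwrite("pics/w4.png",p[:,:,::-1])
    for nm,z0,z1 in(("walls",.040,.050),("plate",.095,.112)):
        m=(w[...,2]>z0)&(w[...,2]<z1)&(abs(w[...,0]-.63)<.1)&(abs(w[...,1]+.08)<.1)
        P=w[m]; print(nm,len(P),*rect(P)) if len(P) else print("none")
```

```text
t 17.94 [0.5048 0.3471 0.0517] w 1.001 gf 0.0 ft [-0.6 -0.9  1.2]
t 18.56 [0.5046 0.3468 0.0512] w 0.225 gf 59.4 ft [-0.9 -1.2  4.7]
t 19.19 [0.5046 0.3465 0.08  ] w 0.225 gf 58.6 ft [ 0.2  0.3 -4.1]
t 24.27 [ 0.6295 -0.0721  0.2699] w 0.225 gf 58.8 ft [ 0.5 -0.2 -4.5]
walls 434 [635.4 -91.2] [128.1  51. ] 16.6
plate 621 [ 643.7 -119.4] [79.6  7.7] 16.1
```

View pics/w4.png

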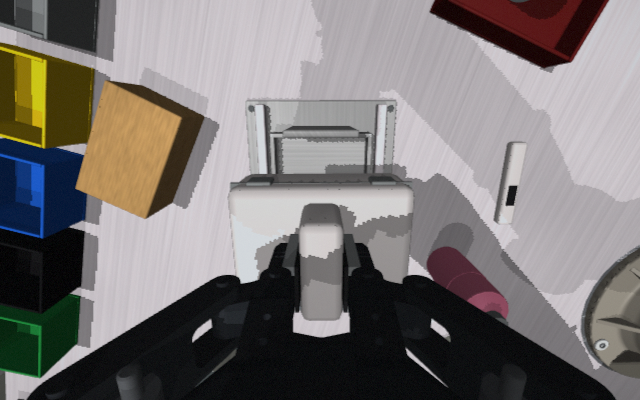

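The kit hangs level above the cradle and square to it (case front edge at row 185, lane rails at x≈262 and 380). I lower it next.

Run:
```python
from h import *
c=[.6298,-.0726]
env.move_l([*c,.12],.2); env.move_l([*c,.0745],.05); st()
f0=env.current_ft_force()[2]; z=.0745
while env.current_ft_force()[2]<f0+3.5 and z>.068:
    z-=.0015; env.move_l([*c,z],.02)
st()
env.set_gripper(0.7); st()
env.move_l([*c,.11],.06); env.move_l([*c,.25],.3); st()
s,co=np.sin(np.radians(16.1)),np.cos(np.radians(16.1))
p,w=cloud("wrist"); np.savez("w5.npz",p=p,w=w); cv2.imwrite("pics/w5.png",p[:,:,::-1])
for nm,z0,z1 in(("rib",.092,.102),("kittop",.058,.070),("plate",.1025,.112)):
    m=(w[...,2]>z0)&(w[...,2]<z1)&(abs(w[...,0]-.63)<.09)&(abs(w[...,1]+.08)<.08)
    P=w[m]; print(nm,len(P),*rect(P),np.round(np.percentile(P[:,2],[5,50,95]),4)) if len(P) else print("none")
```

```text
t 26.28 [ 0.63   -0.0727  0.0748] w 0.224 gf 58.7 ft [-0.5 -0.4 -3.6]
t 27.03 [ 0.63   -0.0728  0.0702] w 0.224 gf 59.4 ft [-2.1 -1.2  0.8]
t 27.5 [ 0.6298 -0.0726  0.07  ] w 0.701 gf 0.0 ft [ 0.3 -1.1  0.1]
t 28.93 [ 0.6298 -0.0724  0.2502] w 0.702 gf 0.0 ft [-1.  -0.2 -0.4]
rib 877 [630.2 -73.9] [19.9 48.8] 16.6 [0.0965 0.0996 0.101 ]
kittop 3827 [632.8 -82.2] [104.   86.1] 16.7 [0.0614 0.0648 0.0661]
plate 722 [ 643.5 -119.6] [79.7  7.9] 16.0 [0.1038 0.1056 0.1071]
```

View pics/w5.png

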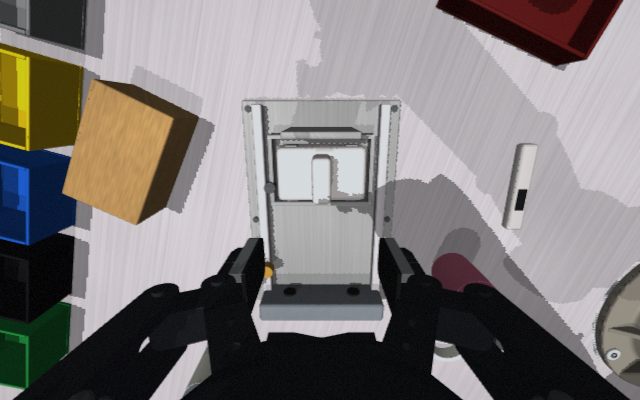

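The kit lies flat inside the cradle at (320,173), with its top at 0.0648 and the rib at 0.0996. The lane ahead is clear. I push next.

Run:
```python
from h import *
a=np.radians(16.1); d=np.array([-np.sin(a),np.cos(a),0]); pl=np.array([.6434,-.1192,.06])
O=ori(16.1-90); s0=pl-.042*d
env.move_pose([s0[0],s0[1],.22],O); env.set_gripper(0.0); env.move_l(s0,.15); st()
f=lambda: float(np.dot(env.current_ft_force(),d))
env.move_l(pl-.020*d,.06); print(f())
x=-.020; con=None
while x<.0 and con is None:
    x+=.002; env.move_l(pl+x*d,.04)
    if f()<-1.5: con=x
print("contact TCP rel plate",con,f()); st()
```

```text
t 31.26 [ 0.6555 -0.1598  0.0609] w 0.002 gf 0.0 ft [ 0.4  0.4 -0.2]
-0.2915029771585638
contact TCP rel plate None -0.5141997162130729
t 34.27 [ 0.6434 -0.1189  0.06  ] w 0.004 gf 0.0 ft [ 0.1 -0.5  0.4]
```

Run:
```python
from h import *
a=np.radians(16.1); d=np.array([-np.sin(a),np.cos(a),0]); pl=np.array([.6434,-.1192,.06])
f=lambda: float(np.dot(env.current_ft_force(),d))
env.move_l(pl+.08*d,.06); st()
x=.08; L=[]
while x<.118:
    x+=.003; env.move_l(pl+x*d,.04); L.append((round(x,3),round(f(),1)))
    if f()<-22: break
print(L); st()
p,w=cloud("top"); cv2.imwrite("pics/t6.png",cv2.resize(p[130:280,190:500,::-1],None,fx=2.5,fy=2.5))
```

```text
t 35.76 [ 0.6212 -0.0426  0.06  ] w 0.0 gf 0.0 ft [0.1 0.7 0.1]
[(0.083, -0.9), (0.086, -0.6), (0.089, -4.3), (0.092, -7.0), (0.095, -4.2), (0.098, -2.3), (0.101, 0.2), (0.104, 0.2), (0.107, 0.1), (0.11, -10.4), (0.113, -22.4)]
t 38.51 [ 0.6135 -0.0151  0.0612] w 0.001 gf 0.0 ft [  4.8 -21.9   1.8]
```

The detent peaked and snapped at about 0.098, then the stop came into contact at about 0.109, so the carriage is home. I back off and verify.

Run:
```python
from h import *
a=np.radians(16.1); d=np.array([-np.sin(a),np.cos(a),0]); pl=np.array([.6434,-.1192,.06])
env.move_l(pl+.07*d,.08); q=pl+.07*d; q[2]=.25; env.move_l(q,.25)
env.move_l(pl+np.array([0,0,.25])-.02*d,.25); env.dwell(.3); st()
p,w=cloud("wrist"); cv2.imwrite("pics/w7.png",p[:,:,::-1])
S=w@np.array([np.cos(a)*0-np.sin(a),np.cos(a),0])
for nm,z0,z1 in(("rib",.094,.102),("plate",.1035,.112)):
    m=(w[...,2]>z0)&(w[...,2]<z1)&(abs(w[...,0]-.61)<.09)&(abs(w[...,1]-.02)<.09)
    P=w[m]; print(nm,len(P),*rect(P))
m=(w[...,2]>z0)&(abs(w[...,0]-.61)<.09)&(abs(w[...,1]-.02)<.09)&(w[...,2]<.112); print("plate Sy",np.nanmedian(S[m]),"home exp -0.1666")
```

```text
t 41.04 [ 0.6489 -0.1374  0.3095] w 0.002 gf 0.0 ft [-0.6  0.3 -0.2]
rib 57 [589.7  67.5] [13.1 11.9] 15.9
plate 0 [0. 0.] [0. 0.] 0.0
plate Sy nan home exp -0.1666
  return np.nanmean(a, axis, out=out, keepdims=keepdims)
```

View pics/w7.png

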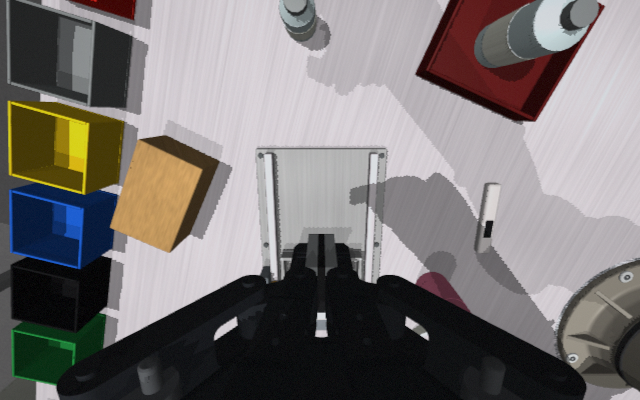

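The closed fingers hide the carriage in this view. The bottle is upright in the tray at (540,30). I look again from over the dock.

Run:
```python
from h import *
a=np.radians(16.1); d=np.array([-np.sin(a),np.cos(a),0]); pl=np.array([.6434,-.1192,.06])
env.move_l(pl+np.array([0,0,.26])+.20*d,.3); env.dwell(.3); st()
p,w=cloud("wrist"); cv2.imwrite("pics/w8.png",p[:,:,::-1])
S=w@d
for nm,z0,z1 in(("rib",.094,.102),("plate",.1035,.112),("kittop",.058,.070)):
    m=(w[...,2]>z0)&(w[...,2]<z1)&(abs(w[...,0]-.61)<.09)&(abs(w[...,1]-.02)<.09)
    P=w[m]; print(nm,len(P),*rect(P),np.round(np.nanpercentile(S[m],[2,50,98]),4),np.median(P[:,2])) if len(P) else print(nm,0)
```

```text
t 42.27 [0.5881 0.0719 0.32  ] w -0.003 gf 0.0 ft [-0.8 -0.4 -0.8]
rib 610 [594.5  50.6] [19.2 48.9] 16.3 [-0.1396 -0.1166 -0.0925] 0.09970381308906698
plate 460 [608.3   1.9] [79.6  6.8] 16.0 [-0.1704 -0.1669 -0.1634] 0.10574710578165843
kittop 3702 [583.3  68.2] [115.1 105.1] 16.0 [-0.1463 -0.1088 -0.0488] 0.06477159084788053
```

View pics/w8.png

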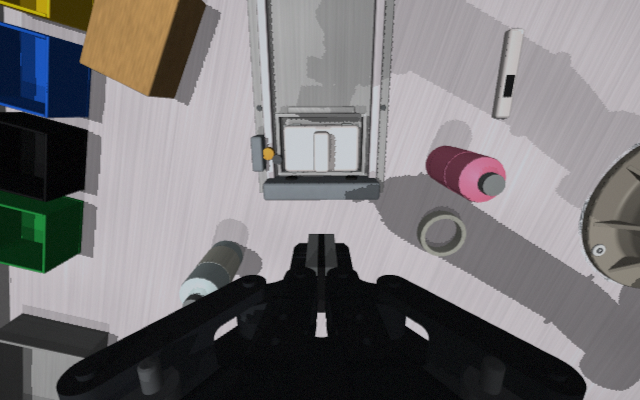

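The carriage is fully home against the dock, with the kit flat inside it at (320,148). The plate measures −0.1669 against −0.1666 expected. Everything else is in its place.

```bash
python3 -c "
from cell import ticket; print(ticket.close_job())"
```

```text
the job is handed in; nothing more can be done
None
```

The job is handed in at about 42 s: the saline bottle stands upright in the maroon tray, the kit case lies flat in the carriage, and the carriage clicked past its detent and measures fully home.

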